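Put the mixed-up vitrine pieces back on their own bases

TASK

After dusting, the four pieces in the vitrine were put back on one another's bases. Move each one to the middle of its own, standing upright: the coffee cup on its saucer, the vase on the round wooden base, the candlestick on the square base, and the jewellery box on the oblong base with its long side along the base's long side; the empty cork trivet is there as a free spot to set a piece down while you swap. They are breakable, so set them down without dropping or tipping them over, and leave the painted plate on its stand where it is.

Things in the scene. Friction and masses are not known exactly. Their poses are not given: they have to be found in the camera images.
- cup: White porcelain coffee cup with a thin gilt line and one ear. Height 58 mm, upper part a straight cylinder 64 mm across from 24 mm up to the rim, narrowing to a foot 42 mm across; hollow, wall 3.5 mm. Origin: centre of the underside of the foot; z up. The ear points along +y and reaches 55 mm from the axis, 15 to 51 mm up. About 160 g. Best gripped outside, across x, some 44 mm up.
- vase: Small cobalt-blue glass vase, round belly 61 mm across at 34 mm up, straight neck 32 mm across from 62 mm up to its lip at 100 mm (lip 34 mm), foot 44 mm across. Origin: centre of the underside; z up, round about z. About 200 g. Can be gripped by the neck, some 82 mm up.
- candlestick: Brass candlestick without candle: square foot 44 x 44 mm, 8 mm thick, slim stem with a knop, round socket 28 mm across from 66 mm up to its top at 106 mm (narrow rim 30 mm). Origin: centre of the underside; z up, x and y along the foot's sides. About 280 g. Can be gripped by the socket, some 88 mm up.
- jewel_box: Plain wooden jewellery box, shut, its lid held by a small brass clip at each short end (the lid does not come off). 56 mm along x, 84 mm along y (the long side), 50 mm high. Origin: centre of the underside; z up. About 260 g. Can be gripped across x, some 36 mm up.
- saucer: White porcelain saucer, the cup's own: 140 mm across, rim 17 mm high, flat middle about 85 mm across that lies 8 mm above its origin, with a thin gilt ring in it. Origin: centre of the underside, on the vitrine's glass floor, which is 20 mm above the work surface; z up. It is stuck down and does not move.
- round_base: Flat round dark-wood display base, the vase's own: 120 mm across, 8 mm thick. Origin: centre of the underside, on the glass floor; z up. It is stuck down and does not move.
- square_base: Flat square dark-wood display base, the candlestick's own: 106 x 106 mm, 8 mm thick. Origin: centre of the underside, on the glass floor; z up, x and y along its sides. It is stuck down and does not move.
- oblong_base: Flat oblong dark-wood display base, the jewellery box's own: 90 mm along x, 150 mm along y (the long side), 8 mm thick. Origin: centre of the underside, on the glass floor; z up. It is stuck down and does not move.
- trivet: Six-sided cork trivet, empty at the start, a free spot on which any of the pieces can be set down for a while: 102 to 116 mm across, 5 mm thick. Origin: centre of the underside, on the glass floor. It is stuck down and does not move. (Out of the way on the glass: a sugar bowl 82 mm high beyond the pieces, a glass fish 60 mm high at the far left; the glazed back and ends are 165 mm high.)
- plate: Bystander at the right-hand side: white plate 125 mm across with painted flowers, clipped upright in a black plastic stand, 130 mm high in all, stand 100 mm deep by 70 mm wide. Loose, about 350 g. Origin: under the middle of the plate, on the glass floor; it faces -x.

How it is judged:
By the outcome, as a careful person would: the job done as asked, in the order asked, and still so for the second after the job is handed in, with the robot touching nothing.
It also fails if it takes over 128 s, if anything falls off the work surface, if the arm or the gripper's body presses on something with over 40 N, if the wrist force passes 120 N, or if a joint passes its speed limit or range.

ROBOT

A 7-joint arm with a two-finger parallel gripper is mounted at the origin on the work surface. World frame = base frame: x ahead of the robot, y to its left, z up, the work surface at z = 0. Lengths are in m, angles in rad, forces in N, time in s.
With the tool pointing down it reaches from about 0.4 to 0.85 m from the base axis. Payload 4.5 kg.
Tool frame: the origin (TCP) lies at the very end of the fingers, on their centre line; the grasp point (between the pads) lies 19 mm behind it; z points along the fingers, y is the line along which they close (so a half turn about z gives the same grasp; the last joint's range is limited). The gripper opens to 88 mm and grips with 3 to 60 N. Pads are 18 mm wide; open, the fingers measure 123 mm over their backs; the gripper's body (75 mm by 187 mm) begins 45 mm behind the grasp point.
Start: joints at [-1.263, 0.689, -0.195, 1.565, 0.157, 0.902, -0.215], TCP at [0.169, 0.602, 0.239] pointing down, gripper open.
Joint ranges: [-3.01, 3.01], [-0.46, 2.08], [-1.47, 1.51], [0.13, 2.56], [-1, 4.14], [0.04, 2.09], [-2.66, 2.66]. Speed limits (rad/s): [2.57, 2.57, 3.14, 3.14, 3.14, 3.14, 3.14].

INTERFACE

Orientations are given as a unit quaternion [x, y, z, w].
In Python, from plant import r, optics gives the robot as it stands.
- The arm moves only by the tool servo_tool, never from a script. Its arguments are lists of equal length, an entry for each row: "translation": the shift along the tool's x, y, z in m, a list of three; "turn": the turn, a rotation vector about the tool's x, y, z in rad, a list of three. In form: {"translation": [[dx, dy, dz], ...], "turn": [[rx, ry, rz], ...]}. A call has 1 to 10 rows; each row shifts and turns the commanded pose from where the row before left it, along the tool's axes as they then stand; what a row does not reach is not made up. A row lasts 1/8 s, in which the tool goes at most 62.5 mm and 10.7 degrees, less where a joint would pass 70% of its speed; a pose out of reach is approached as far as the arm can. A call is refused whole if a number of a shift passes 0.0625 or a number of a turn 0.188, either way. A call with a gripper value outside its range is refused whole. "grip" is the opening, from 0 (shut) to 1 (fully open), set as the call begins (left out, the last holds). The fingers move at their own pace and stop on an object; "grip_force" is the grip in N (left out, the last holds). Time passes only in rows, so rows that do not move let the fingers close. It gives the time, the measured TCP pose, the force, the opening and the grip force at its end, in the units of the state.
- r.get_state(): the state, without advancing time (a new reading comes with each control period).
- optics.snapshot(name): name is "scene" or "side" or "wrist"; returns a dict with "img" (420x560x3 uint8, red, green, blue), "z_map" (420x560 float32, m along the optical axis (not along the pixel's ray), 0 where there is no reading), "mtx" (3x3 intrinsics, pixels), "R" (3x3) and "t" (3): a world point X has camera coordinates R X + t. Camera axes: x right, y down, z forward; pixel columns grow to the right and rows downward; lengths in m; the calibration is good to about 2 mm. A picture is of the moment at which its call begins.
- r.finish_job(): hands the job in; it is judged then, once.
The state is a dict: "clock": time; "q": joint angles; "qd": joint speeds; "joint_torque": joint torques, N m; "tool_pos": TCP position; "eef_rot": TCP orientation; "contact_force": force on the tool from outside, world axes, zero at the start; "moment": the same for the moment, N m; "opening": opening from 0.0 (shut) to 1.0 (fully open); "finger_force": force on a finger pad.
Only numpy, scipy, OpenCV 4.12 (cv2) and the standard library are available. Lean on these libraries where they do the work, as an engineer would, in place of code of your own. Each camera call takes 0.05 s, during which the arm holds its last target. There are 200 camera calls.

## Working session

There is one attempt and no reset: what is moved stays moved. The work goes in short steps, Python scripts to look and compute and a tool call to move; the robot and the scene stay as the last step left them, time stands still between calls to the robot, and variables do not carry over. Pictures are saved under pics/ and viewed, at most 14 in all, crops included, and the job is handed in when it is done.

Besides the shell and the picture viewer there is one more tool, called after "Request:" as name(argument=value, ...) on one line, values as JSON. servo_tool: Moves the arm, as the interface text tells. Its arguments: {"type":"object","properties":{"translation":{"type":"array"},"turn":{"type":"array"},"grip":{"type":"number"},"grip_force":{"type":"number"}},"required":["translation","turn"]}

```bash
mkdir -p pics; ls; python3 - <<'E'
from plant import r, optics
import cv2,numpy as np
s=r.get_state(); print(s)
for n in ["scene","side","wrist"]:
    c=optics.snapshot(n); cv2.imwrite(f"pics/{n}0.png",c["img"][:,:,::-1]); np.savez(f"{n}0.npz",**c)
    print(n,c["mtx"].tolist(),(-c["R"].T@c["t"]).round(3),c["R"].round(2).tolist())
E
```

```text
pics
{'clock': 0.0, 'q': array([-1.26316204,  0.68998998, -0.19451649,  1.56630474,  0.15732423,
        0.90248322, -0.21509444]), 'qd': array([ 7.31818800e-05,  1.76624072e-05, -1.32213839e-03, -6.40132742e-04,
        1.63932267e-03,  1.19974760e-04,  7.90078942e-04]), 'joint_torque': array([ 1.02804621e-03, -5.27564120e+01, -1.26722373e+00, -1.53429705e+01,
       -5.28207910e-02,  6.34022610e-03,  1.71828592e-04]), 'tool_pos': array([0.16890159, 0.60111377, 0.23791682]), 'eef_rot': array([ 1.36439135e-01,  9.90648051e-01, -8.94128523e-04, -5.10899734e-05]), 'contact_force': array([-0.17656486,  0.45791932, -0.31358376]), 'moment': array([ 0.04401688, -0.00273466, -0.02883185]), 'finger_force': 0.0, 'opening': 1.0017360658373438}
scene [[479.80564176987093, 0.0, 283.1024516339297], [0.0, 479.80564176987093, 207.517816431978], [0.0, 0.0, 1.0]] [1.086 0.491 0.987] [[-0.75, 0.67, -0.01], [0.51, 0.56, -0.65], [-0.43, -0.49, -0.76]]
side [[398.858354734833, 0.0, 282.97156729642103], [0.0, 398.858354734833, 207.36170615745053], [0.0, 0.0, 1.0]] [-0.064 -0.748  0.588] [[0.72, -0.69, 0.0], [-0.35, -0.37, -0.86], [0.59, 0.62, -0.51]]
wrist [[377.69012117539984, 0.0, 278.75248909226605], [0.0, 377.69012117539984, 207.973359901504], [0.0, 0.0, 1.0]] [0.093 0.623 0.383] [[0.27, 0.96, -0.0], [0.92, -0.26, 0.3], [0.29, -0.08, -0.95]]
```

View pics/scene0.png

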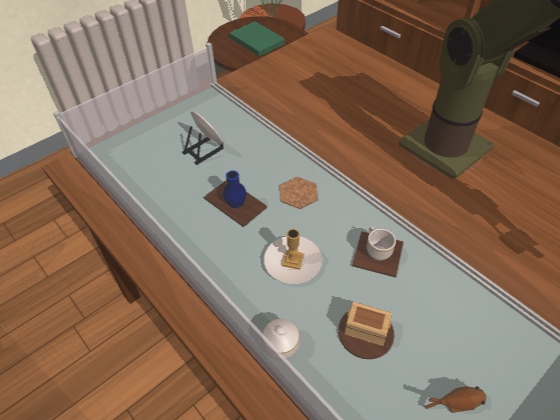

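View pics/side0.png

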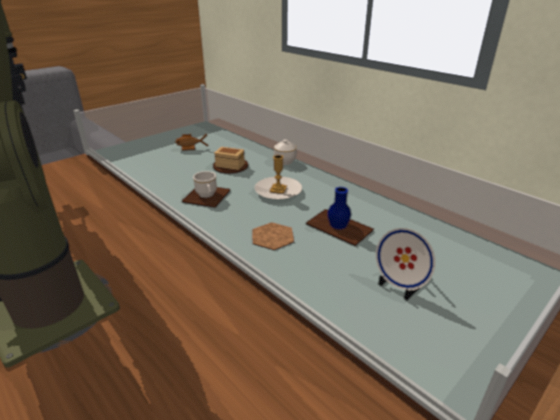

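The scene picture shows the cup on the square base (380,250), box on the round base (368,330), candlestick on the saucer (293,258), vase on the oblong base (235,200) and the empty trivet (298,192). The side picture agrees, with the plate at (405,260) near the vase. Next I measure from depth and masks.

```bash
cat > h.py <<'E'
import numpy as np, cv2
def cloud(c):
    "world point per pixel from the depth map"
    v,u=np.mgrid[:420,:560]; z=c["z_map"].astype(float); K=c["mtx"]
    P=np.stack([(u-K[0,2])/K[0,0]*z,(v-K[1,2])/K[1,1]*z,z],-1)
    W=(P-c["t"])@c["R"]; W[z==0]=np.nan
    return W
def rays(c,z0):
    v,u=np.mgrid[:420,:560]; K=c["mtx"]
    d=np.stack([(u-K[0,2])/K[0,0],(v-K[1,2])/K[1,1],np.ones(u.shape)],-1)@c["R"]
    o=-c["R"].T@c["t"]
    return o+d*((z0-o[2])/d[...,2])[...,None]
def circ(p):
    p=np.asarray(p); A=np.c_[2*p,np.ones(len(p))]; s=np.linalg.lstsq(A,(p**2).sum(1),rcond=None)[0]
    return s[:2].round(4),round(float(np.sqrt(s[2]+s[0]**2+s[1]**2)),4)
E
python3 - <<'E'
from h import *
C={n:dict(np.load(n+"0.npz")) for n in ["scene","side"]}
px=dict(cup=((381,243),(205,185)),box=((368,322),(230,158)),candle=((293,245),(279,175)),vase=((235,190),(340,212)))
for n in C:
    W=cloud(C[n]); 
    f=W[(np.abs(W[...,2]-.02)<.003)]; print(n,"glass z",np.median(f[:,2]).round(4), (W[...,2]==W[...,2]).mean().round(2))
    for k,p in px.items():
        u,v=p[n=="side"]; s=W[v-45:v+45,u-45:u+45].reshape(-1,3); c0=np.nanmedian(W[v-6:v+7,u-6:u+7].reshape(-1,3),0)
        s=s[np.hypot(*(s-c0)[:,:2].T)<.09]
        for a,b in [(.024,.033),(.038,.06),(.06,.073),(.073,.083),(.083,.1),(.1,.12),(.12,.14)]:
            q=s[(s[:,2]>a)&(s[:,2]<b)]
            if len(q)>15:
                rc=cv2.minAreaRect(q[:,:2].astype(np.float32)*1000)
                print(k,a,b,len(q),"z%.4f"%np.median(q[:,2]),"rect",np.round(rc[0],1),np.round(rc[1],1),round(rc[2],1),"circ",circ(q[:,:2]) )
E
```

```text
scene glass z 0.02 1.0
cup 0.024 0.033 1031 z0.0277 rect [456.2 128.1] [161.6 162.8] 13.7 circ (array([0.4648, 0.1339]), 0.0514)
cup 0.038 0.06 243 z0.0500 rect [467.4 135.2] [72.1 62.6] 31.4 circ (array([0.4729, 0.1369]), 0.029)
cup 0.06 0.073 174 z0.0660 rect [467.5 133.4] [78.  61.4] 35.9 circ (array([0.4724, 0.1342]), 0.0313)
cup 0.073 0.083 159 z0.0780 rect [470.  136.8] [68.3 63.3] 29.9 circ (array([0.4721, 0.1353]), 0.0309)
cup 0.083 0.1 118 z0.0853 rect [470.8 137.5] [61.9 64.9] 83.5 circ (array([0.4713, 0.1378]), 0.0302)
box 0.024 0.033 1006 z0.0278 rect [644.3 250.4] [145.1 156.5] 38.9 circ (array([0.6438, 0.2532]), 0.0507)
box 0.038 0.06 194 z0.0487 rect [666.3 263.6] [ 4.3 83.4] 28.1 circ (array([0.6634, 0.2621]), 0.0243)
box 0.06 0.073 127 z0.0665 rect [651.7 257.9] [37.5 88.7] 31.8 circ (array([0.6333, 0.2458]), 0.0448)
box 0.073 0.083 1032 z0.0782 rect [641.7 250.3] [59.1 90.4] 29.1 circ (array([0.6431, 0.2511]), 0.0296)
candle 0.024 0.033 1082 z0.0294 rect [636.1  19.6] [160.8 150.6] 5.8 circ (array([0.6385, 0.012 ]), 0.0458)
candle 0.038 0.06 209 z0.0409 rect [638.1 
[... 3045 characters left out ...]
32. ] [ 92.5 151.1] 5.9 circ (array([ 0.6239, -0.2335]), 0.0542)
vase 0.038 0.06 132 z0.0505 rect [ 610.6 -239.6] [26.8 57.1] 39.5 circ (array([ 0.6231, -0.2289]), 0.0269)
vase 0.06 0.073 131 z0.0669 rect [ 611.6 -236.1] [36.  58.9] 33.1 circ (array([ 0.623 , -0.2291]), 0.0278)
vase 0.073 0.083 113 z0.0784 rect [ 616.3 -235. ] [36.6 52.7] 44.1 circ (array([ 0.6224, -0.2294]), 0.0232)
vase 0.083 0.1 112 z0.0885 rect [ 617. -232.] [28.8 41.3] 29.2 circ (array([ 0.6233, -0.2289]), 0.0166)
vase 0.1 0.12 92 z0.1105 rect [ 615.1 -234.7] [15.5 29.9] 34.4 circ (array([ 0.622 , -0.2299]), 0.0137)
vase 0.12 0.14 110 z0.1281 rect [ 623.5 -228.9] [32.6 31.4] 79.4 circ (array([ 0.6225, -0.2297]), 0.0128)
```

```bash
python3 - <<'E'
from h import *
C={n:dict(np.load(n+"0.npz")) for n in ["scene","side"]}
cen=dict(square=(.469,.135),round=(.644,.252),oblong=(.624,-.23),saucer=(.64,.013))
def longdir(rc):
    b=cv2.boxPoints(rc); e=[b[1]-b[0],b[2]-b[1]]; d=max(e,key=np.linalg.norm); return round(np.degrees(np.arctan2(d[1],d[0]))%180,1)
def rep(k,n,q):
    rc=cv2.minAreaRect(q[:,:2].astype(np.float32)*1000); h=cv2.convexHull(q[:,:2].astype(np.float32)*1000)[:,0]
    print(k,n,len(q),"rect",np.round(rc[0],1),np.round(rc[1],1),"long",longdir(rc),"hullcirc",circ(h/1000),"enc",np.round(cv2.minEnclosingCircle(h)[0],1))
A={}
for n in C:
    W=cloud(C[n]); img=C[n]["img"].astype(int); R,G,B=img[...,0],img[...,1],img[...,2]; z=W[...,2]
    W2=rays(C[n],.028)
    for k,c in cen.items():
        near=np.hypot(W[...,0]-c[0],W[...,1]-c[1])<.1
        m=near&(z>.0245)&(z<.032)&(R>B+8) if k!="saucer" else near&(z>.0335)&(z<.0385)&(np.hypot(W[...,0]-c[0],W[...,1]-c[1])>.05)
        m=cv2.morphologyEx(m.astype(np.uint8),cv2.MORPH_OPEN,np.ones((2,2))) if k!="saucer" else m
        q=W[m>0]; A.setdefault(k,[]).append(q); rep(k,n,q)
    # trivet z~.025 cork
    near=np.hypot(W[...,0]-.5,W[...,1]+.13)<.16
    m=near&(z>.0225)&(z<.028)&(R>B+25); q=W[m]; A.setdefault("trivet",[]).append(q); rep("trivet",n,q)
    # box top
    near=np.hypot(W[...,0]-.642,W[...,1]-.25)<.08; rep("boxtop",n,W[near&(z>.074)&(z<.085)])
    near=np.hypot(W[...,0]-.639,W[...,1]-.0127)<.035; q=W[near&(z>.0335)&(z<.0385)]; rep("candlefoot",n,q); A.setdefault("candlefoot",[]).append(q)
    d=W-[.471,.1355,0]; rr=np.hypot(d[...,0],d[...,1]); q=d[(rr>.037)&(rr<.06)&(z>.038)&(z<.085)]; print("ear",n,len(q),np.degrees(np.arctan2(q[:,1].mean(),q[:,0].mean())))
    for nm,c,rad in [("sugar",(.76,.13),.09),("plate",(.6,-.4),.13)]:
        pass
    big=(z>.04)&(W[...,0]>.35)&(W[...,0]<1)&(np.abs(W[...,1])<.7)
    nl,lab,st,ce=cv2.connectedComponentsWithStats(big.astype(np.uint8))
    for i in range(1,nl):
        if st[i,4]>60:
            q=W[lab==i]; print("obj",n,len(q),q.min(0).round(3),q.max(0).round(3))
for k,v in A.items(): rep(k,"both",np.vstack(v))
E
```

```text
square scene 938 rect [466.3 137.9] [103.8 108.1] long 121.9 hullcirc (array([0.4674, 0.138 ]), 0.0677) enc [466.6 137.4]
round scene 934 rect [651.5 262.5] [ 79.3 117.2] long 124.8 hullcirc (array([0.6433, 0.2561]), 0.059) enc [644.9 258.3]
oblong scene 902 rect [ 621.4 -227.6] [ 87.5 150.1] long 98.1 hullcirc (array([ 0.6235, -0.2278]), 0.0787) enc [ 622.7 -228.9]
saucer scene 541 rect [640.1  14.1] [136.4 138.2] long 139.6 hullcirc (array([0.6393, 0.0134]), 0.0693) enc [639.   13.7]
trivet scene 1022 rect [ 554.8 -145.4] [242.2 201.7] long 34.0 hullcirc (array([ 0.5491, -0.1242]), 0.12) enc [ 545. -121.]
boxtop scene 1004 rect [642.5 250.6] [57.2 89.8] long 118.3 hullcirc (array([0.639 , 0.2488]), 0.0449) enc [643.3 251.3]
candlefoot scene 119 rect [639.   13.2] [46.  43.8] long 34.1 hullcirc (array([0.6394, 0.0138]), 0.0264) enc [639.4  13.1]
ear scene 21 -109.7411044256032
obj scene 371 [ 0.517 -0.516  0.04 ] [ 0.566 -0.394  0.156]
obj scene 7746 [ 0.766 -0.7    0.04 ] [0.862 0.365 0.175]
obj scene 585 [ 0.596 -0.253  0.04 ] [ 0.654 -0.196  0.133]
obj scene 675 [0.438 0.086 0.04
[... 1441 characters left out ...]
7.6] [112.2 107.2] long 30.7 hullcirc (array([0.4714, 0.1367]), 0.0717) enc [469.6 137.8]
round both 1121 rect [641.8 254. ] [93.6 91.3] long 45.3 hullcirc (array([0.6463, 0.2531]), 0.0612) enc [644.3 252.6]
oblong both 1799 rect [ 623.3 -231.8] [ 98.2 149.6] long 98.3 hullcirc (array([ 0.6247, -0.23  ]), 0.0845) enc [ 624.2 -232. ]
saucer both 779 rect [640.  14.] [136.6 138.2] long 139.0 hullcirc (array([0.6395, 0.0139]), 0.0697) enc [640.2  14.5]
trivet both 2086 rect [ 558.6 -151.7] [242.8 216.6] long 34.0 hullcirc (array([ 0.549 , -0.1318]), 0.1239) enc [ 553.4 -131. ]
candlefoot both 183 rect [638.1  13. ] [47.7 44.4] long 34.2 hullcirc (array([0.6392, 0.0109]), 0.0291) enc [639.  12.]
```

```bash
cat > go.py <<'E'
import sys
from plant import r
import numpy as np
from scipy.spatial.transform import Rotation as Ro
def go(x,y,z,yaw,s=None):
    "turn (tool rotvec) to yaw of tool y (deg, mod 180), then shift in the tool frame AFTER the turn"
    s=s or r.get_state(); R0=Ro.from_quat(s["eef_rot"]); best=None
    for a in (yaw,yaw+180):
        a=np.radians(a); Y=np.array([np.cos(a),np.sin(a),0]); Z=np.array([0,0,-1.]); T=Ro.from_matrix(np.c_[np.cross(Y,Z),Y,Z])
        v=(R0.inv()*T).as_rotvec()
        if best is None or np.linalg.norm(v)<np.linalg.norm(best[0]): best=(v,T)
    v,T=best; d=T.inv().apply(np.array([x,y,z])-s["tool_pos"]); d0=R0.inv().apply(np.array([x,y,z])-s["tool_pos"])
    print("pos",s["tool_pos"].round(4),"turn",v.round(4),"shift after turn",d.round(4),"shift now",d0.round(4))
if __name__=="__main__": go(*map(float,sys.argv[1:5]))
E
python3 - <<'E'
from h import *
for n in ["scene","side"]:
    C=dict(np.load(n+"0.npz")); W=cloud(C); img=C["img"].astype(int); z=W[...,2]
    u,v=(298,192) if n=="scene" else (273,236)
    m=np.zeros(z.shape,bool); m[v-25:v+25,u-28:u+28]=1
    m&=(img[...,0]>img[...,2]+25)&(z>.021)&(z<.03); q=(W[m][:,:2]*1000).astype(np.float32)
    print(n,len(q),cv2.minAreaRect(q),cv2.minEnclosingCircle(q), np.median(z[m]))
    near=(W[...,0]>.68)&(W[...,0]<.78)&(z>.09)&(z<.106)&(W[...,1]>-.2)&(W[...,1]<.4); print("sugar",W[near].min(0),W[near].max(0))
E
python3 go.py .639 .0125 .24 33
```

```text
scene 894 ((474.4618225097656, -143.68994140625), (114.1128158569336, 100.28182983398438), 48.43697738647461) ((473.74945068359375, -144.40567016601562), 58.124855041503906) 0.02499297514495645
pos [0.1689 0.6013 0.2381] turn [-1.300e-03  6.000e-04  7.211e-01] shift after turn [-0.7498  0.0736 -0.0019] shift now [-0.6118 -0.4398 -0.0012]Traceback (most recent call last):
  File "<stdin>", line 8, in <module>
    return umr_minimum(a, axis, None, out, keepdims, initial, where)
ValueError: zero-size array to reduction operation minimum which has no identity
```

Request:
servo_tool(translation=[[0, 0, 0], [0, 0, 0], [0, 0, 0], [0, 0, 0], [-0.0535, 0.005, 0], [-0.0535, 0.005, 0], [-0.0535, 0.005, 0], [-0.0535, 0.005, 0], [-0.0535, 0.005, 0], [-0.0535, 0.005, 0]], turn=[[0, 0, 0.18], [0, 0, 0.18], [0, 0, 0.18], [0, 0, 0.18], [0, 0, 0], [0, 0, 0], [0, 0, 0], [0, 0, 0], [0, 0, 0], [0, 0, 0]], grip=1, grip_force=25)

```text
clock: 1.4
tool_pos: [0.3701, 0.3477, 0.2387]
eef_rot: [0.477, 0.879, 0.0, 0.0]
contact_force: [0.4, 0.0, -0.0]
opening: 1.0
finger_force: 0.0
```

Request:
servo_tool(translation=[[-0.0535, 0.005, 0], [-0.0535, 0.005, 0], [-0.0535, 0.005, 0], [-0.0535, 0.005, 0], [-0.0535, 0.005, 0], [-0.0535, 0.005, 0], [-0.0535, 0.005, 0], [-0.0535, 0.005, 0], [0, 0, 0], [0, 0, 0]], turn=[[0, 0, 0], [0, 0, 0], [0, 0, 0], [0, 0, 0], [0, 0, 0], [0, 0, 0], [0, 0, 0], [0, 0, 0], [0, 0, 0], [0, 0, 0]])

```text
clock: 2.65
tool_pos: [0.6355, 0.0131, 0.2382]
eef_rot: [0.476, 0.879, 0.0, -0.001]
contact_force: [-0.9, 0.7, 1.1]
opening: 0.998
finger_force: 0.0
```

```bash
python3 go.py .639 .0125 .097 33; python3 - <<'E'
from plant import r, optics
from h import *
c=optics.snapshot("wrist"); cv2.imwrite("pics/w1.png",c["img"][:,:,::-1]); W=cloud(c)
z=W[...,2]; n=np.hypot(W[...,0]-.639,W[...,1]-.0125)<.05
for a,b in [(.11,.14),(.034,.0385)]:
    q=W[n&(z>a)&(z<b)][:,:2]
    if len(q): print(len(q),cv2.minAreaRect((q*1000).astype(np.float32)),circ(q))
E
```

```text
pos [0.6355 0.0131 0.2382] turn [-0.0006 -0.0018  0.0015] shift after turn [-0.0024  0.0026  0.1412] shift now [-0.0026  0.0027  0.1412]
1538 ((639.2494506835938, 13.271524429321289), (29.387475967407227, 29.353496551513672), 31.58306121826172) (array([0.6385, 0.0137]), 0.0108)
636 ((638.3425903320312, 13.218185424804688), (43.372013092041016, 43.33818435668945), 34.40459060668945) (array([0.6389, 0.0128]), 0.0216)
```

Request:
servo_tool(translation=[[-0.0025, 0.003, 0.02], [0, 0, 0.03], [0, 0, 0.03], [0, 0, 0.03], [0, 0, 0.02], [0, 0, 0.011], [0, 0, 0]], turn=[[0, 0, 0], [0, 0, 0], [0, 0, 0], [0, 0, 0], [0, 0, 0], [0, 0, 0], [0, 0, 0]])

```text
clock: 3.58
tool_pos: [0.6393, 0.0124, 0.0966]
eef_rot: [0.476, 0.879, -0.0, -0.001]
contact_force: [-0.1, -0.3, 0.1]
opening: 0.997
finger_force: 0.0
```

Request:
servo_tool(translation=[[0, 0, 0], [0, 0, 0], [0, 0, 0], [0, 0, 0], [0, 0, 0], [0, 0, 0]], turn=[[0, 0, 0], [0, 0, 0], [0, 0, 0], [0, 0, 0], [0, 0, 0], [0, 0, 0]], grip=0.1, grip_force=25)

```text
clock: 4.32
tool_pos: [0.6401, 0.0118, 0.0977]
eef_rot: [0.477, 0.879, 0.0, -0.0]
contact_force: [-0.2, -0.6, 0.0]
opening: 0.344
finger_force: 0.0
```

Request:
servo_tool(translation=[[0, 0, 0], [0, 0, 0], [0, 0, 0], [0, 0, 0]], turn=[[0, 0, 0], [0, 0, 0], [0, 0, 0], [0, 0, 0]])

```text
clock: 4.82
tool_pos: [0.6403, 0.0119, 0.0977]
eef_rot: [0.477, 0.879, 0.0, 0.0]
contact_force: [1.1, -0.0, -1.7]
opening: 0.308
finger_force: 25.0
```

Request:
servo_tool(translation=[[0, 0, -0.01], [0, 0, -0.02], [0, 0, -0.02], [0, 0, 0]], turn=[[0, 0, 0], [0, 0, 0], [0, 0, 0], [0, 0, 0]])

```text
clock: 5.32
tool_pos: [0.6409, 0.0116, 0.1493]
eef_rot: [0.477, 0.879, 0.001, 0.001]
contact_force: [0.9, 0.4, -4.1]
opening: 0.31
finger_force: 25.0
```

```bash
python3 go.py .474 -.144 .16 33
```

```text
pos [0.6409 0.0116 0.1493] turn [0.0023 0.0015 0.0008] shift after turn [-0.0396 -0.2247 -0.0107] shift now [-0.0394 -0.2248 -0.0112]
```

Request:
servo_tool(translation=[[-0.003, -0.017, 0], [-0.0065, -0.0375, 0], [-0.0065, -0.0375, 0], [-0.0065, -0.0375, 0], [-0.0065, -0.0375, 0], [-0.0065, -0.0375, 0], [-0.003, -0.02, 0], [0, 0, 0], [0, 0, 0]], turn=[[0, 0, 0], [0, 0, 0], [0, 0, 0], [0, 0, 0], [0, 0, 0], [0, 0, 0], [0, 0, 0], [0, 0, 0], [0, 0, 0]])

```text
clock: 6.45
tool_pos: [0.4748, -0.1416, 0.1477]
eef_rot: [0.476, 0.88, 0.001, 0.001]
contact_force: [0.9, 0.2, -3.2]
opening: 0.311
finger_force: 25.0
```

```bash
python3 go.py .474 -.144 .096 33
```

```text
pos [ 0.4748 -0.1416  0.1477] turn [0.0025 0.0003 0.0029] shift after turn [-0.0016 -0.002   0.0517] shift now [-0.0015 -0.0021  0.0517]
```

Request:
servo_tool(translation=[[-0.001, -0.002, 0.015], [0, 0, 0.02], [0, 0, 0.01], [0, 0, 0.005], [0, 0, 0.002], [0, 0, 0]], turn=[[0, 0, 0], [0, 0, 0], [0, 0, 0], [0, 0, 0], [0, 0, 0], [0, 0, 0]])

```text
clock: 7.2
tool_pos: [0.4722, -0.1449, 0.096]
eef_rot: [0.477, 0.879, 0.0, 0.0]
contact_force: [-0.5, 0.6, -2.5]
opening: 0.307
finger_force: 25.0
```

Request:
servo_tool(translation=[[0, 0, 0.001], [0, 0, 0]], turn=[[0, 0, 0], [0, 0, 0]])

```text
clock: 7.45
tool_pos: [0.4719, -0.145, 0.0949]
eef_rot: [0.477, 0.879, 0.0, 0.0]
contact_force: [0.2, -0.4, -4.2]
opening: 0.309
finger_force: 25.0
```

Request:
servo_tool(translation=[[0, 0, 0.001], [0, 0, 0]], turn=[[0, 0, 0], [0, 0, 0]])

```text
clock: 7.7
tool_pos: [0.4722, -0.1449, 0.0945]
eef_rot: [0.477, 0.879, 0.0, 0.001]
contact_force: [-1.6, 0.4, 5.4]
opening: 0.31
finger_force: 25.0
```

Request:
servo_tool(translation=[[0, 0, 0], [0, 0, 0], [0, 0, 0], [0, 0, 0], [0, 0, 0]], turn=[[0, 0, 0], [0, 0, 0], [0, 0, 0], [0, 0, 0], [0, 0, 0]], grip=0.8)

```text
clock: 8.32
tool_pos: [0.4718, -0.1449, 0.0936]
eef_rot: [0.477, 0.879, 0.0, -0.0]
contact_force: [0.2, 0.1, 0.6]
opening: 0.799
finger_force: 0.0
```

Request:
servo_tool(translation=[[0, 0, -0.03], [0, 0, -0.04], [0, 0, -0.04], [0, 0, 0]], turn=[[0, 0, 0], [0, 0, 0], [0, 0, 0], [0, 0, 0]])

```text
clock: 8.82
tool_pos: [0.4736, -0.1454, 0.2061]
eef_rot: [0.477, 0.879, 0.001, 0.003]
contact_force: [0.9, 0.9, -0.2]
opening: 0.799
finger_force: 0.0
```

```bash
python3 - <<'E'
from plant import r, optics
from h import *
c=optics.snapshot("wrist"); W=cloud(c); z=W[...,2]; n=np.hypot(W[...,0]-.474,W[...,1]+.144)<.06
for a,b in [(.115,.137),(.03,.0355)]:
    q=W[n&(z>a)&(z<b)][:,:2]
    if len(q): print(len(q),cv2.minAreaRect((q*1000).astype(np.float32)))
c=optics.snapshot("scene"); W=cloud(c);z=W[...,2];n=np.hypot(W[...,0]-.474,W[...,1]+.144)<.06; print(np.nanmax(z[n]))
E
python3 go.py .471 .1365 .2 -20.6
```

```text
1843 ((470.8771057128906, -143.90826416015625), (29.241825103759766, 29.59807014465332), 32.9430046081543)
1025 ((470.4378967285156, -143.62530517578125), (43.96227264404297, 43.651397705078125), 34.49962615966797)
0.5779559391244019
pos [ 0.4716 -0.1449  0.2035] turn [-0.     -0.      0.9364] shift after turn [ 0.2632 -0.0996  0.0035] shift now [0.2362 0.153  0.0035]
```

Request:
servo_tool(translation=[[0, 0, 0], [0, 0, 0], [0, 0, 0], [0, 0, 0], [0, 0, 0], [0.044, -0.0166, 0], [0.044, -0.0166, 0], [0.044, -0.0166, 0], [0.044, -0.0166, 0], [0.044, -0.0166, 0]], turn=[[0, 0, 0.187], [0, 0, 0.187], [0, 0, 0.187], [0, 0, 0.187], [0, 0, 0.187], [0, 0, 0], [0, 0, 0], [0, 0, 0], [0, 0, 0], [0, 0, 0]], grip=1)

```text
clock: 10.18
tool_pos: [0.4701, 0.0914, 0.2022]
eef_rot: [0.822, 0.57, -0.002, -0.0]
contact_force: [1.2, -0.0, -0.4]
opening: 1.0
finger_force: 0.0
```

Request:
servo_tool(translation=[[0.043, -0.0166, 0], [0, 0, 0], [0, 0, 0]], turn=[[0, 0, 0], [0, 0, 0], [0, 0, 0]])

```text
clock: 10.55
tool_pos: [0.4699, 0.1352, 0.2027]
eef_rot: [0.822, 0.57, -0.001, 0.0]
contact_force: [0.3, 0.9, -0.5]
opening: 0.996
finger_force: 0.0
```

```bash
python3 go.py .471 .1365 .053 -20.6; python3 - <<'E'
from plant import r, optics
from h import *
c=optics.snapshot("wrist"); W=cloud(c); z=W[...,2]; d=W-[.471,.1365,0]; rr=np.hypot(d[...,0],d[...,1])
cv2.imwrite("pics/w2.png",c["img"][:,:,::-1])
q=W[(rr<.05)&(z>.0835)&(z<.088)][:,:2]; print(len(q),cv2.minAreaRect((q*1000).astype(np.float32)),circ(cv2.convexHull(q.astype(np.float32))[:,0]))
q=d[(rr>.037)&(rr<.06)&(z>.038)&(z<.085)]; print("ear",len(q),np.degrees(np.arctan2(q[:,1].mean(),q[:,0].mean())),np.median(q[:,2]))
i=c["img"].astype(int); q=W[(rr<.1)&(z>.0245)&(z<.032)&(i[...,0]>i[...,2]+8)][:,:2]; print("base",len(q),cv2.minAreaRect((q*1000).astype(np.float32)))
E
```

```text
pos [0.4699 0.1352 0.2027] turn [-0.0013  0.0026  0.0012] shift after turn [0.0016 0.0005 0.1497] shift now [0.0019 0.0007 0.1497]
1101 ((471.36492919921875, 137.9610595703125), (62.6485481262207, 62.923702239990234), 25.173860549926758) (array([0.4714, 0.1379]), 0.0316)
ear 104 -110.66523694040539 0.07552586925463212
base 8139 ((469.802001953125, 135.48501586914062), (105.85323333740234, 105.53794860839844), 30.14291763305664)
```

View pics/w2.png

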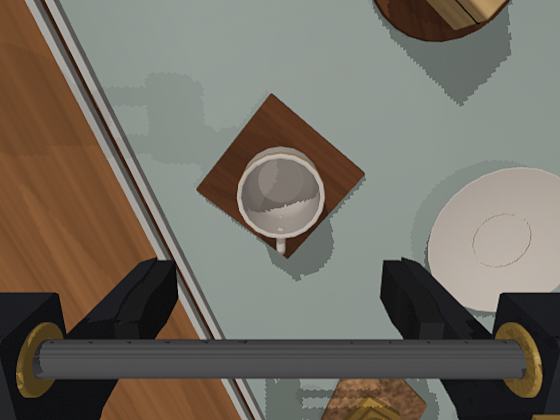

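Request:
servo_tool(translation=[[0.003, 0, 0.02], [0, 0, 0.03], [0, 0, 0.03], [0, 0, 0.03], [0, 0, 0.025], [0, 0, 0.0145], [0, 0, 0]], turn=[[0, 0, 0], [0, 0, 0], [0, 0, 0], [0, 0, 0], [0, 0, 0], [0, 0, 0], [0, 0, 0]])

```text
clock: 11.48
tool_pos: [0.4714, 0.1379, 0.0536]
eef_rot: [0.822, 0.569, -0.001, -0.0]
contact_force: [-0.1, 0.2, -0.1]
opening: 1.001
finger_force: 0.0
```

Request:
servo_tool(translation=[[0, 0, 0], [0, 0, 0], [0, 0, 0], [0, 0, 0], [0, 0, 0], [0, 0, 0]], turn=[[0, 0, 0], [0, 0, 0], [0, 0, 0], [0, 0, 0], [0, 0, 0], [0, 0, 0]], grip=0.4, grip_force=20)

```text
clock: 12.22
tool_pos: [0.4722, 0.1393, 0.0549]
eef_rot: [0.822, 0.57, 0.001, 0.0]
contact_force: [-0.2, -0.1, 7.1]
opening: 0.704
finger_force: 20.0
```

Request:
servo_tool(translation=[[0, 0, -0.01], [0, 0, -0.02], [0, 0, -0.02], [0, 0, -0.02], [0, 0, 0]], turn=[[0, 0, 0], [0, 0, 0], [0, 0, 0], [0, 0, 0], [0, 0, 0]])

```text
clock: 12.85
tool_pos: [0.4724, 0.1394, 0.1255]
eef_rot: [0.822, 0.57, 0.001, 0.0]
contact_force: [-0.3, -0.3, -1.6]
opening: 0.706
finger_force: 20.0
```

```bash
python3 go.py .6393 .0136 .125 -20.6;  python3 - <<'E'
from plant import r, optics
from h import *
for c in [optics.snapshot("wrist")]:
    W=cloud(c); z=W[...,2]; s=r.get_state()["tool_pos"]; rr=np.hypot(W[...,0]-s[0],W[...,1]-s[1])
    for b in [(.13,.17)]:
        q=W[(rr<.06)&(z>b[0])&(z<b[1])]; print(s.round(4),len(q), np.percentile(q[:,2],[1,50,99]))
        q=q[:,:2];print(circ(cv2.convexHull(q.astype(np.float32))[:,0]))
    rr=np.hypot(W[...,0]-.639,W[...,1]-.0135); q=W[(rr>.05)&(rr<.085)&(z>.033)&(z<.04)][:,:2]; print("saucer",len(q),circ(q),cv2.minEnclosingCircle(q.astype(np.float32)))
    cv2.imwrite("pics/w3.png",c["img"][:,:,::-1])
E
```

```text
pos [0.4724 0.1394 0.1255] turn [ 0.0021 -0.0017  0.0017] shift after turn [-0.059   0.2004  0.0005] shift now [-0.0594  0.2003  0.0008]
[0.4719 0.1393 0.1246] 16443 [0.13051389 0.15305586 0.16960125]
(array([0.4702, 0.1348]), 0.0431)
saucer 1196 (array([0.6288, 0.0329]), 0.0454) ((0.6104621887207031, 0.061567939817905426), 0.040756870061159134)
```

Request:
servo_tool(translation=[[-0.005, 0.017, 0], [-0.01, 0.035, 0], [-0.01, 0.035, 0], [-0.01, 0.035, 0], [-0.01, 0.035, 0], [-0.01, 0.035, 0], [-0.003, 0.009, 0], [0, 0, 0], [0, 0, 0]], turn=[[0, 0, 0], [0, 0, 0], [0, 0, 0], [0, 0, 0], [0, 0, 0], [0, 0, 0], [0, 0, 0], [0, 0, 0], [0, 0, 0]])

```text
clock: 14.02
tool_pos: [0.6383, 0.0157, 0.1236]
eef_rot: [0.821, 0.57, -0.001, -0.001]
contact_force: [-0.9, 0.1, -1.8]
opening: 0.704
finger_force: 20.0
```

```bash
python3 go.py .64 .0145 .057 -20.6;  python3 - <<'E'
from plant import r, optics
from h import *
for n in ["scene","side"]:
    c=optics.snapshot(n); W=cloud(c); z=W[...,2]; rr=np.hypot(W[...,0]-.64,W[...,1]-.0145)
    i=c["img"].astype(int); m=(rr<.05)&(z>.11)&(z<.16)&(i.min(-1)>110); q=W[m]
    print(n,len(q),q[:,2].max() if len(q) else 0, circ(q[q[:,2]>.12][:,:2]))
    cv2.imwrite(f"pics/{n}3.png",cv2.resize(c["img"][130:330,200:400,::-1] if n=="scene" else c["img"][90:290,180:380,::-1],None,fx=3,fy=3))
E
```

```text
pos [0.6383 0.0157 0.1236] turn [-0.0027 -0.0002  0.0029] shift after turn [-0.0005  0.002   0.0666] shift now [-0.0005  0.0022  0.0666]
scene 460 0.15904998133139805 (array([0.6363, 0.0161]), 0.0302)
side 94 0.15720895106335933 (array([0.6303, 0.0145]), 0.0348)
```

View pics/scene3.png

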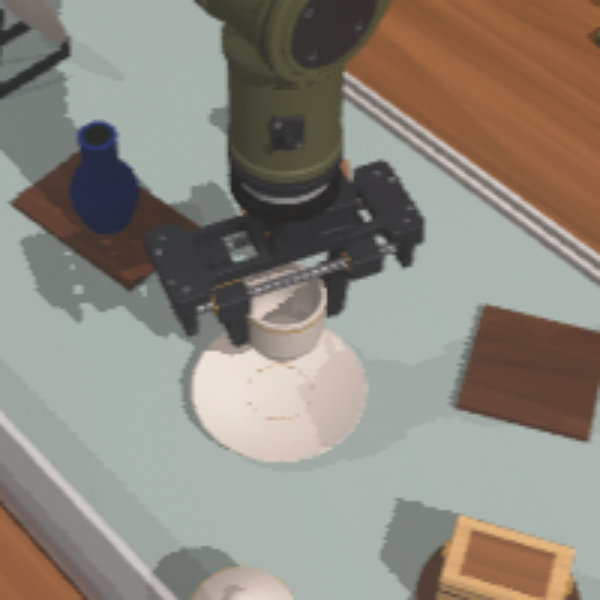

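The cup hangs upright over the saucer (cup at about (288,320) in the crop, saucer ring at (280,390)). Lowering it now.

Request:
servo_tool(translation=[[-0.0005, 0.002, 0.01], [0, 0, 0.02], [0, 0, 0.02], [0, 0, 0.012], [0, 0, 0.005], [0, 0, 0]], turn=[[0, 0, 0], [0, 0, 0], [0, 0, 0], [0, 0, 0], [0, 0, 0], [0, 0, 0]])

```text
clock: 14.88
tool_pos: [0.6414, 0.0131, 0.0569]
eef_rot: [0.822, 0.57, -0.0, -0.0]
contact_force: [-0.2, 0.0, -1.2]
opening: 0.712
finger_force: 20.0
```

Request:
servo_tool(translation=[[0, 0, 0.001], [0, 0, 0]], turn=[[0, 0, 0], [0, 0, 0]])

```text
clock: 15.12
tool_pos: [0.6418, 0.0132, 0.0567]
eef_rot: [0.822, 0.57, 0.0, 0.0]
contact_force: [0.2, -0.4, -2.0]
opening: 0.705
finger_force: 20.0
```

Request:
servo_tool(translation=[[0, 0, 0.001], [0, 0, 0]], turn=[[0, 0, 0], [0, 0, 0]])

```text
clock: 15.38
tool_pos: [0.6414, 0.0132, 0.0553]
eef_rot: [0.822, 0.57, 0.0, -0.0]
contact_force: [-1.1, 0.9, -1.4]
opening: 0.708
finger_force: 20.0
```

```bash
python3 - <<'E'
from plant import r, optics
from h import *
for n in ["scene","side"]:
    c=optics.snapshot(n); W=cloud(c); z=W[...,2]; rr=np.hypot(W[...,0]-.64,W[...,1]-.0145)
    i=c["img"].astype(int); m=(rr<.05)&(z>.045)&(z<.1)&(i.min(-1)>110); q=W[m]
    o=q[(q[:,2]>.055)]; print(n,len(q),np.percentile(q[:,2],99), circ(o[:,:2]))
s=r.get_state(); print(s["tool_pos"],s["contact_force"])
E
```

```text
scene 359 0.08858740326699978 (array([0.6386, 0.0141]), 0.0303)
side 92 0.09534399026827822 (array([0.6321, 0.0128]), 0.0357)
[0.64140051 0.01323041 0.05524111] [-0.21960533 -0.10539084 -2.15599574]
```

Request:
servo_tool(translation=[[0, 0, 0.001], [0, 0, 0]], turn=[[0, 0, 0], [0, 0, 0]])

```text
clock: 15.72
tool_pos: [0.6415, 0.0132, 0.055]
eef_rot: [0.822, 0.57, 0.0, 0.0]
contact_force: [-1.5, 0.0, 6.3]
opening: 0.705
finger_force: 20.0
```

Request:
servo_tool(translation=[[0, 0, 0.001], [0, 0, 0]], turn=[[0, 0, 0], [0, 0, 0]])

```text
clock: 15.98
tool_pos: [0.6415, 0.0132, 0.0549]
eef_rot: [0.822, 0.57, 0.0, -0.0]
contact_force: [-4.6, 1.3, 12.7]
opening: 0.707
finger_force: 20.0
```

Request:
servo_tool(translation=[[0, 0, -0.001], [0, 0, 0], [0, 0, 0], [0, 0, 0], [0, 0, 0]], turn=[[0, 0, 0], [0, 0, 0], [0, 0, 0], [0, 0, 0], [0, 0, 0]], grip=1)

```text
clock: 16.6
tool_pos: [0.6413, 0.0132, 0.054]
eef_rot: [0.822, 0.57, -0.0, -0.0]
contact_force: [0.0, 0.1, -1.0]
opening: 0.999
finger_force: 0.0
```

Request:
servo_tool(translation=[[0, 0, -0.03], [0, 0, -0.05], [0, 0, -0.05], [0, 0, -0.02], [0, 0, 0], [0, 0, 0]], turn=[[0, 0, 0], [0, 0, 0], [0, 0, 0], [0, 0, 0], [0, 0, 0], [0, 0, 0]])

```text
clock: 17.35
tool_pos: [0.6405, 0.0133, 0.2029]
eef_rot: [0.822, 0.57, -0.001, -0.001]
contact_force: [-0.3, 0.1, -1.2]
opening: 0.999
finger_force: 0.0
```

```bash
python3 go.py .4707 -.1438 .205 33; python3 - <<'E'
from plant import r, optics
from h import *
c=optics.snapshot("wrist"); W=cloud(c); z=W[...,2]; d=W-[.64,.0145,0]; rr=np.hypot(d[...,0],d[...,1])
q=W[(rr<.06)&(z>.082)&(z<.09)][:,:2].astype(np.float32); print(len(q),np.percentile(z[(rr<.05)],99),cv2.minAreaRect(q*1000),cv2.minEnclosingCircle(q*1000))
q=W[(rr>.05)&(rr<.085)&(z>.033)&(z<.039)][:,:2].astype(np.float32); print("saucer",len(q),cv2.minEnclosingCircle(q*1000),cv2.minAreaRect(q*1000))
E
```

```text
pos [0.6405 0.0133 0.2029] turn [-2.400e-03 -4.000e-04 -9.338e-01] shift after turn [-0.0393 -0.228  -0.0021] shift now [-0.2066 -0.104  -0.0017]
1265 0.284143413058481 ((640.282958984375, 12.167015075683594), (62.98626708984375, 62.9179801940918), 64.37237548828125) ((640.23779296875, 11.929642677307129), 31.942646026611328)
saucer 5224 ((639.7898559570312, 13.57148265838623), 69.81591796875) ((639.8427124023438, 13.717330932617188), (138.52359008789062, 138.50282287597656), 23.29230499267578)
```

Request:
servo_tool(translation=[[0, 0, 0], [0, 0, 0], [0, 0, 0], [0, 0, 0], [0, 0, 0], [-0.0079, -0.0456, 0], [-0.0079, -0.0456, 0], [-0.0079, -0.0456, 0], [-0.0079, -0.0456, 0], [-0.0079, -0.0456, 0]], turn=[[0, 0, -0.187], [0, 0, -0.187], [0, 0, -0.187], [0, 0, -0.187], [0, 0, -0.187], [0, 0, 0], [0, 0, 0], [0, 0, 0], [0, 0, 0], [0, 0, 0]])

```text
clock: 18.65
tool_pos: [0.47, -0.1451, 0.2031]
eef_rot: [0.477, 0.879, -0.0, -0.001]
contact_force: [-0.0, -1.3, -0.2]
opening: 0.999
finger_force: 0.0
```

Request:
servo_tool(translation=[[0, 0, 0.02], [0, 0, 0.02], [0, 0, 0]], turn=[[0, 0, 0], [0, 0, 0], [0, 0, 0]])

```text
clock: 19.02
tool_pos: [0.4702, -0.1439, 0.1623]
eef_rot: [0.477, 0.879, -0.001, -0.002]
contact_force: [-0.0, -0.8, 0.8]
opening: 1.001
finger_force: 0.0
```

```bash
python3 go.py .4707 -.1438 .094 33
```

```text
pos [ 0.4702 -0.1439  0.1623] turn [-0.0033 -0.0038  0.0011] shift after turn [-0.0002  0.0004  0.0683] shift now [-0.0004  0.0007  0.0683]
```

Request:
servo_tool(translation=[[0, 0, 0.025], [0, 0, 0.025], [0, 0, 0.018], [0, 0, 0], [0, 0, 0]], turn=[[0, 0, 0], [0, 0, 0], [0, 0, 0], [0, 0, 0], [0, 0, 0]], grip=0.6, grip_force=25)

```text
clock: 19.65
tool_pos: [0.4723, -0.1443, 0.0968]
eef_rot: [0.477, 0.879, 0.0, 0.0]
contact_force: [-0.2, -0.5, 0.7]
opening: 0.604
finger_force: 0.0
```

Request:
servo_tool(translation=[[0, 0, 0], [0, 0, 0], [0, 0, 0], [0, 0, 0], [0, 0, 0], [0, 0, 0]], turn=[[0, 0, 0], [0, 0, 0], [0, 0, 0], [0, 0, 0], [0, 0, 0], [0, 0, 0]], grip=0.1)

```text
clock: 20.4
tool_pos: [0.4719, -0.1444, 0.0966]
eef_rot: [0.477, 0.879, 0.0, 0.0]
contact_force: [-1.5, -0.4, 6.2]
opening: 0.306
finger_force: 25.0
```

Request:
servo_tool(translation=[[0, 0, -0.01], [0, 0, -0.02], [0, 0, -0.02], [0, 0, 0], [0, 0, 0]], turn=[[0, 0, 0.04], [0, 0, 0.037], [0, 0, 0], [0, 0, 0], [0, 0, 0]])

```text
clock: 21.02
tool_pos: [0.4714, -0.1441, 0.1457]
eef_rot: [0.51, 0.86, -0.0, -0.001]
contact_force: [0.1, 0.0, -3.3]
opening: 0.308
finger_force: 25.0
```

```bash
python3 go.py .4697 .1355 .146 28.6
```

```text
pos [ 0.4714 -0.1441  0.1457] turn [-0.0006 -0.0008  0.0004] shift after turn [ 0.2463  0.1324 -0.0003] shift now [ 2.463e-01  1.325e-01 -2.000e-04]
```

Request:
servo_tool(translation=[[0.016, 0.009, 0], [0.033, 0.0175, 0], [0.033, 0.0175, 0], [0.033, 0.0175, 0], [0.033, 0.0175, 0], [0.033, 0.0175, 0], [0.033, 0.0175, 0], [0.025, 0.0145, 0], [0.007, 0.004, 0], [0, 0, 0]], turn=[[0, 0, 0], [0, 0, 0], [0, 0, 0], [0, 0, 0], [0, 0, 0], [0, 0, 0], [0, 0, 0], [0, 0, 0], [0, 0, 0], [0, 0, 0]])

```text
clock: 22.28
tool_pos: [0.4697, 0.1344, 0.1457]
eef_rot: [0.51, 0.86, -0.001, -0.0]
contact_force: [-0.1, -0.3, -3.4]
opening: 0.307
finger_force: 25.0
```

```bash
python3 go.py .4705 .1355 .102 28.6;  python3 - <<'E'
from plant import r, optics
from h import *
for n in ["scene","side"]:
    c=optics.snapshot(n); W=cloud(c); z=W[...,2]; rr=np.hypot(W[...,0]-.4697,W[...,1]-.1355)
    q=W[(rr<.045)&(z>.07)&(z<.089)]; q=q[:,:]
    rc=cv2.minAreaRect((q[:,:2]*1000).astype(np.float32)); print(n,len(q),np.percentile(q[:,2],[0,50,98]),rc)
E
```

```text
pos [0.4697 0.1344 0.1457] turn [-0.0017  0.0003  0.001 ] shift after turn [0.0006 0.0012 0.0437] shift now [0.0006 0.0013 0.0437]
scene 218 [0.07244936 0.08279281 0.08843294] ((470.4826965332031, 135.97732543945312), (41.424049377441406, 44.24839782714844), 28.997602462768555)
side 128 [0.07374642 0.08197624 0.08861825] ((467.9178161621094, 132.89315795898438), (48.58228302001953, 43.484703063964844), 31.907148361206055)
```

Request:
servo_tool(translation=[[0.0005, 0.001, 0.012], [0, 0, 0.018], [0, 0, 0.01], [0, 0, 0.004], [0, 0, 0.001], [0, 0, 0]], turn=[[0, 0, 0], [0, 0, 0], [0, 0, 0], [0, 0, 0], [0, 0, 0], [0, 0, 0]])

```text
clock: 23.12
tool_pos: [0.4711, 0.1361, 0.1015]
eef_rot: [0.51, 0.86, 0.0, 0.0]
contact_force: [-0.4, -0.8, -3.1]
opening: 0.304
finger_force: 25.0
```

Request:
servo_tool(translation=[[0, 0, 0.001], [0, 0, 0]], turn=[[0, 0, 0], [0, 0, 0]])

```text
clock: 23.38
tool_pos: [0.4709, 0.1361, 0.1004]
eef_rot: [0.51, 0.86, 0.0, 0.0]
contact_force: [0.3, -0.2, -3.6]
opening: 0.307
finger_force: 25.0
```

Request:
servo_tool(translation=[[0, 0, 0.001], [0, 0, 0]], turn=[[0, 0, 0], [0, 0, 0]])

```text
clock: 23.62
tool_pos: [0.4709, 0.1362, 0.0996]
eef_rot: [0.51, 0.86, 0.0, 0.0]
contact_force: [-1.4, -0.7, 2.8]
opening: 0.308
finger_force: 25.0
```

Request:
servo_tool(translation=[[0, 0, 0.001], [0, 0, 0]], turn=[[0, 0, 0], [0, 0, 0]])

```text
clock: 23.88
tool_pos: [0.4709, 0.1362, 0.0995]
eef_rot: [0.51, 0.86, 0.001, 0.0]
contact_force: [-3.6, 0.5, 13.0]
opening: 0.305
finger_force: 25.0
```

Seated; release, rise, verify.

Request:
servo_tool(translation=[[0, 0, -0.001], [0, 0, 0], [0, 0, 0], [0, 0, 0], [0, 0, 0]], turn=[[0, 0, 0], [0, 0, 0], [0, 0, 0], [0, 0, 0], [0, 0, 0]], grip=0.8)

```text
clock: 24.5
tool_pos: [0.4708, 0.136, 0.0991]
eef_rot: [0.51, 0.86, -0.0, -0.0]
contact_force: [-0.1, 0.0, -0.1]
opening: 0.802
finger_force: 0.0
```

Request:
servo_tool(translation=[[0, 0, -0.03], [0, 0, -0.04], [0, 0, -0.04], [0, 0, 0]], turn=[[0, 0, 0], [0, 0, 0], [0, 0, 0], [0, 0, 0]])

```text
clock: 25.0
tool_pos: [0.4725, 0.1365, 0.2116]
eef_rot: [0.51, 0.86, 0.002, 0.002]
contact_force: [-0.6, 0.2, -0.6]
opening: 0.804
finger_force: 0.0
```

```bash
python3 - <<'E'
from plant import r, optics
from h import *
c=optics.snapshot("wrist"); W=cloud(c); z=W[...,2]; rr=np.hypot(W[...,0]-.47,W[...,1]-.1355); i=c["img"].astype(int)
for a,b,R in [(.12,.14,.03),(.033,.039,.05)]:
    q=W[(rr<R)&(z>a)&(z<b)][:,:2].astype(np.float32)*1000; print(len(q),cv2.minAreaRect(q))
q=W[(rr<.1)&(z>.0245)&(z<.032)&(i[...,0]>i[...,2]+8)][:,:2]; print("base",len(q),cv2.minAreaRect((q*1000).astype(np.float32)))
E
python3 go.py .6232 -.2285 .21 0;python3 go.py .6232 -.2285 .21 33; python3 -c "
from plant import r;print(r.get_state()['q'])"
```

```text
1765 ((469.7312927246094, 136.93870544433594), (29.25493621826172, 29.4410343170166), 47.291847229003906)
1020 ((469.1788024902344, 137.1593780517578), (43.67315673828125, 43.257423400878906), 29.930551528930664)
base 9783 ((469.49029541015625, 135.67132568359375), (105.84318542480469, 105.67864227294922), 30.113645553588867)
pos [0.4714 0.1362 0.2101] turn [ 2.700e-03 -4.000e-04  4.999e-01] shift after turn [-3.647e-01  1.518e-01  1.000e-04] shift now [-3.929e-01 -4.160e-02  1.000e-04]
pos [0.4714 0.1362 0.2101] turn [ 0.0026  0.0004 -0.076 ] shift after turn [-3.886e-01 -7.130e-02  1.000e-04] shift now [-3.929e-01 -4.160e-02  1.000e-04]
[-0.396308    0.55964127  0.03276003  2.00390842 -0.03205486  0.57584853
  0.15824786]
```

Request:
servo_tool(translation=[[-0.0437, -0.0046, 0], [-0.0437, -0.0046, 0], [-0.0437, -0.0046, 0], [-0.0437, -0.0046, 0], [-0.0437, -0.0046, 0], [-0.0437, -0.0046, 0], [-0.0437, -0.0046, 0], [-0.0437, -0.0046, 0], [-0.0435, -0.0046, 0], [0, 0, 0]], turn=[[0, 0, 0], [0, 0, 0], [0, 0, 0], [0, 0, 0], [0, 0, 0], [0, 0, 0], [0, 0, 0], [0, 0, 0], [0, 0, 0], [0, 0, 0]], grip=1)

```text
clock: 26.3
tool_pos: [0.6219, -0.2335, 0.2066]
eef_rot: [0.513, 0.859, -0.002, -0.001]
contact_force: [-0.0, 0.4, 0.3]
opening: 1.002
finger_force: 0.0
```

Request:
servo_tool(translation=[[0, 0, 0], [0, 0, 0]], turn=[[0, 0, 0], [0, 0, 0]])

```text
clock: 26.55
tool_pos: [0.6226, -0.2267, 0.2084]
eef_rot: [0.509, 0.861, 0.0, -0.001]
contact_force: [0.9, 1.0, -0.1]
opening: 1.002
finger_force: 0.0
```

```bash
python3 - <<'E'
from plant import r, optics
from h import *
c=optics.snapshot("wrist"); W=cloud(c); z=W[...,2]; rr=np.hypot(W[...,0]-.6232,W[...,1]+.2285); i=c["img"].astype(int)
q=W[(rr<.03)&(z>.12)&(z<.135)][:,:2].astype(np.float32)*1000; print(len(q),cv2.minAreaRect(q),cv2.minEnclosingCircle(q))
q=W[(rr<.1)&(z>.0245)&(z<.032)&(i[...,0]>i[...,2]+8)][:,:2]; print("base",len(q),cv2.minAreaRect((q*1000).astype(np.float32)))
E
python3 go.py .6232 -.2285 .091 28.6
```

```text
2085 ((624.085205078125, -228.35401916503906), (33.040592193603516, 32.69377517700195), 79.35627746582031) ((624.0436401367188, -228.5245361328125), 16.83739471435547)
base 11126 ((624.3087158203125, -231.52658081054688), (89.68135070800781, 149.82237243652344), 6.6764326095581055)
pos [ 0.6227 -0.2269  0.2088] turn [-0.0002 -0.0017  0.003 ] shift after turn [-0.0016 -0.0004  0.1178] shift now [-0.0018 -0.0003  0.1178]
```

Request:
servo_tool(translation=[[-0.002, 0.0005, 0.02], [0, 0, 0.03], [0, 0, 0.03], [0, 0, 0.025], [0, 0, 0.013], [0, 0, 0]], turn=[[0, 0, 0], [0, 0, 0], [0, 0, 0], [0, 0, 0], [0, 0, 0], [0, 0, 0]])

```text
clock: 27.35
tool_pos: [0.6236, -0.2298, 0.0899]
eef_rot: [0.51, 0.86, -0.0, -0.001]
contact_force: [0.1, -0.7, 1.2]
opening: 1.005
finger_force: 0.0
```

Request:
servo_tool(translation=[[0, 0, 0], [0, 0, 0], [0, 0, 0], [0, 0, 0], [0, 0, 0], [0, 0, 0], [0, 0, 0], [0, 0, 0], [0, 0, 0]], turn=[[0, 0, 0], [0, 0, 0], [0, 0, 0], [0, 0, 0], [0, 0, 0], [0, 0, 0], [0, 0, 0], [0, 0, 0], [0, 0, 0]], grip=0.1, grip_force=25)

```text
clock: 28.48
tool_pos: [0.6245, -0.2302, 0.0912]
eef_rot: [0.51, 0.86, 0.0, 0.0]
contact_force: [1.4, 0.7, 0.3]
opening: 0.352
finger_force: 25.0
```

Request:
servo_tool(translation=[[0, 0, -0.01], [0, 0, -0.02], [0, 0, -0.02], [0, 0, 0], [0, 0, 0]], turn=[[0, 0, 0], [0, 0, 0], [0, 0, 0], [0, 0, 0], [0, 0, 0]])

```text
clock: 29.1
tool_pos: [0.6241, -0.2302, 0.1413]
eef_rot: [0.51, 0.86, -0.0, -0.0]
contact_force: [0.2, 0.3, -1.7]
opening: 0.355
finger_force: 25.0
```

```bash
python3 go.py .474 -.144 .14 28.6
```

```text
pos [ 0.6241 -0.2302  0.1413] turn [-0.0002 -0.0002  0.0009] shift after turn [ 0.1475 -0.0905  0.0013] shift now [ 0.1476 -0.0904  0.0013]
```

Request:
servo_tool(translation=[[0.015, -0.009, 0], [0.034, -0.021, 0], [0.034, -0.021, 0], [0.034, -0.021, 0], [0.023, -0.0145, 0], [0.008, -0.005, 0], [0, 0, 0.01], [0, 0, 0.02], [0, 0, 0.015], [0, 0, 0]], turn=[[0, 0, 0], [0, 0, 0], [0, 0, 0], [0, 0, 0], [0, 0, 0], [0, 0, 0], [0, 0, 0], [0, 0, 0], [0, 0, 0], [0, 0, 0]])

```text
clock: 30.35
tool_pos: [0.473, -0.1445, 0.0947]
eef_rot: [0.51, 0.86, -0.0, -0.001]
contact_force: [-0.0, 0.6, -2.3]
opening: 0.355
finger_force: 25.0
```

Request:
servo_tool(translation=[[0, 0, 0.004], [0, 0, 0.002], [0, 0, 0], [0, 0, 0]], turn=[[0, 0, 0], [0, 0, 0], [0, 0, 0], [0, 0, 0]])

```text
clock: 30.85
tool_pos: [0.4733, -0.1443, 0.0905]
eef_rot: [0.51, 0.86, 0.0, 0.0]
contact_force: [0.2, 0.3, -1.0]
opening: 0.356
finger_force: 25.0
```

Request:
servo_tool(translation=[[0, 0, 0.001], [0, 0, 0.001], [0, 0, 0]], turn=[[0, 0, 0], [0, 0, 0], [0, 0, 0]])

```text
clock: 31.22
tool_pos: [0.4732, -0.1443, 0.0882]
eef_rot: [0.51, 0.86, 0.0, 0.0]
contact_force: [0.8, 0.0, -2.5]
opening: 0.351
finger_force: 25.0
```

Request:
servo_tool(translation=[[0, 0, 0.001], [0, 0, 0]], turn=[[0, 0, 0], [0, 0, 0]])

```text
clock: 31.48
tool_pos: [0.4735, -0.1444, 0.088]
eef_rot: [0.51, 0.86, 0.0, 0.001]
contact_force: [-0.3, 1.1, 6.9]
opening: 0.357
finger_force: 24.9
```

Request:
servo_tool(translation=[[0, 0, 0], [0, 0, 0], [0, 0, 0], [0, 0, 0], [0, 0, 0]], turn=[[0, 0, 0], [0, 0, 0], [0, 0, 0], [0, 0, 0], [0, 0, 0]], grip=0.9)

```text
clock: 32.1
tool_pos: [0.4731, -0.1443, 0.0871]
eef_rot: [0.51, 0.86, 0.0, -0.0]
contact_force: [-0.3, -0.3, -0.3]
opening: 0.891
finger_force: 0.0
```

Request:
servo_tool(translation=[[0, 0, -0.03], [0, 0, -0.045], [0, 0, -0.045], [0, 0, 0], [0, 0, 0]], turn=[[0, 0, 0], [0, 0, 0], [0, 0, 0], [0, 0, 0], [0, 0, 0]])

```text
clock: 32.72
tool_pos: [0.4726, -0.1442, 0.2067]
eef_rot: [0.51, 0.86, -0.0, -0.0]
contact_force: [-1.0, -0.4, -0.4]
opening: 0.9
finger_force: 0.0
```

```bash
python3 - <<'E'
from plant import r, optics
from h import *
c=optics.snapshot("wrist"); W=cloud(c); z=W[...,2]; rr=np.hypot(W[...,0]-.474,W[...,1]+.144)
q=W[(rr<.03)&(z>.115)&(z<.135)][:,:2].astype(np.float32)*1000; print(len(q),cv2.minAreaRect(q))
E
python3 go.py .642 .2495 .21 28.5
```

```text
2127 ((472.4613342285156, -142.62998962402344), (33.43156433105469, 32.97787857055664), 83.94013977050781)
pos [ 0.4722 -0.1441  0.2062] turn [-0.0016 -0.0015  0.0027] shift after turn [ 0.2649  0.337  -0.0038] shift now [ 0.264   0.3377 -0.0039]
```

Request:
servo_tool(translation=[[0.0294, 0.0375, 0], [0.0294, 0.0375, 0], [0.0294, 0.0375, 0], [0.0294, 0.0375, 0], [0.0294, 0.0375, 0], [0.0294, 0.0375, 0], [0.0294, 0.0375, 0], [0.0294, 0.0375, 0], [0.0294, 0.0375, 0], [0, 0, 0]], turn=[[0, 0, 0], [0, 0, 0], [0, 0, 0], [0, 0, 0], [0, 0, 0], [0, 0, 0], [0, 0, 0], [0, 0, 0], [0, 0, 0], [0, 0, 0]], grip=1)

```text
clock: 34.02
tool_pos: [0.6412, 0.2553, 0.2043]
eef_rot: [0.507, 0.862, 0.0, -0.002]
contact_force: [-0.3, -0.2, -0.8]
opening: 1.0
finger_force: 0.0
```

Request:
servo_tool(translation=[[0, 0, 0], [0, 0, 0]], turn=[[0, 0, 0], [0, 0, 0]])

```text
clock: 34.28
tool_pos: [0.6421, 0.2475, 0.2065]
eef_rot: [0.511, 0.86, -0.001, -0.0]
contact_force: [0.0, -0.9, 0.1]
opening: 0.999
finger_force: 0.0
```

```bash
python3 - <<'E'
from plant import r, optics
from h import *
c=optics.snapshot("wrist"); W=cloud(c); z=W[...,2]; rr=np.hypot(W[...,0]-.642,W[...,1]-.25); i=c["img"].astype(int)
q=W[(rr<.07)&(z>.0755)&(z<.083)][:,:2].astype(np.float32)*1000; print(len(q),cv2.minAreaRect(q))
q=W[(rr<.1)&(z>.0245)&(z<.032)&(i[...,0]>i[...,2]+8)][:,:2].astype(np.float32); print("base",len(q),cv2.minEnclosingCircle(q),circ(cv2.convexHull(q)[:,0]))
cv2.imwrite("pics/w4.png",c["img"][:,:,::-1])
E
python3 go.py .642 .25 .046 28.5
```

```text
7465 ((641.8975219726562, 250.97476196289062), (55.63391876220703, 83.74954223632812), 28.72770118713379)
base 6204 ((0.6460829377174377, 0.2538520097732544), 0.05982416868209839) (array([0.6461, 0.2539]), 0.0594)
pos [0.6423 0.2478 0.2069] turn [-0.0015  0.0008  0.0005] shift after turn [0.0021 0.0008 0.1609] shift now [0.0022 0.0011 0.1609]
```

View pics/w4.png

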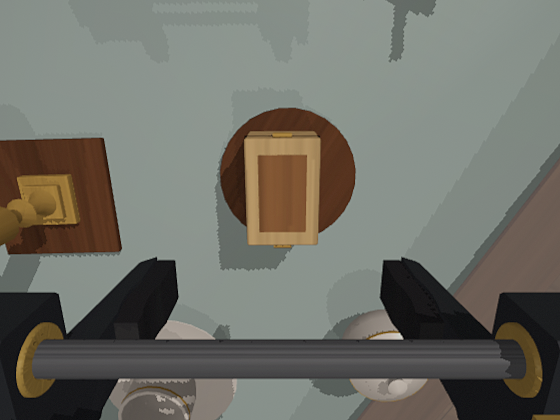

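The wrist view shows the box centred at (282,188) on the round base, aligned with the fingers. I'll descend.

Request:
servo_tool(translation=[[0.003, 0.001, 0.03], [0, 0, 0.035], [0, 0, 0.035], [0, 0, 0.03], [0, 0, 0.02], [0, 0, 0.01], [0, 0, 0]], turn=[[0, 0, 0], [0, 0, 0], [0, 0, 0], [0, 0, 0], [0, 0, 0], [0, 0, 0], [0, 0, 0]])

```text
clock: 35.2
tool_pos: [0.6419, 0.2527, 0.0472]
eef_rot: [0.51, 0.86, -0.0, -0.0]
contact_force: [-0.6, -0.5, 0.6]
opening: 0.996
finger_force: 0.0
```

Request:
servo_tool(translation=[[0, 0, 0], [0, 0, 0], [0, 0, 0], [0, 0, 0], [0, 0, 0], [0, 0, 0]], turn=[[0, 0, 0], [0, 0, 0], [0, 0, 0], [0, 0, 0], [0, 0, 0], [0, 0, 0]], grip=0.4, grip_force=30)

```text
clock: 35.95
tool_pos: [0.6421, 0.253, 0.0477]
eef_rot: [0.51, 0.86, 0.0, 0.0]
contact_force: [-1.2, -0.2, 4.1]
opening: 0.63
finger_force: 30.0
```

Request:
servo_tool(translation=[[0, 0, -0.01], [0, 0, -0.03], [0, 0, -0.03], [0, 0, -0.03], [0, 0, -0.02], [0, 0, 0], [0, 0, 0]], turn=[[0, 0, 0], [0, 0, 0], [0, 0, 0], [0, 0, 0], [0, 0, 0], [0, 0, 0], [0, 0, 0]])

```text
clock: 36.83
tool_pos: [0.6409, 0.2525, 0.166]
eef_rot: [0.51, 0.86, -0.001, -0.001]
contact_force: [-0.8, 0.0, -2.9]
opening: 0.635
finger_force: 30.0
```

```bash
python3 go.py .6243 -.2315 .165 6.5; python3 go.py .6243 -.2315 .165 28.5
```

```text
pos [0.6409 0.2525 0.166 ] turn [-2.400e-03  1.000e-04  3.866e-01] shift after turn [-0.479  -0.0713  0.001 ] shift now [-0.4168 -0.2466  0.0014]
pos [0.6409 0.2525 0.166 ] turn [-0.0024 -0.0004  0.0026] shift after turn [-0.4174 -0.2455  0.001 ] shift now [-0.4168 -0.2466  0.0014]
```

Request:
servo_tool(translation=[[0, 0, 0], [0, 0, 0], [0, 0, 0], [-0.02, -0.003, 0], [-0.038, -0.0057, 0], [-0.038, -0.0057, 0], [-0.038, -0.0057, 0], [-0.038, -0.0057, 0], [-0.038, -0.0057, 0], [-0.038, -0.0057, 0]], turn=[[0, 0, 0.129], [0, 0, 0.129], [0, 0, 0.129], [0, 0, 0], [0, 0, 0], [0, 0, 0], [0, 0, 0], [0, 0, 0], [0, 0, 0], [0, 0, 0]])

```text
clock: 38.08
tool_pos: [0.6316, -0.0012, 0.1666]
eef_rot: [0.666, 0.746, -0.001, -0.0]
contact_force: [0.1, 1.0, -1.8]
opening: 0.631
finger_force: 30.0
```

Request:
servo_tool(translation=[[-0.038, -0.0057, 0], [-0.038, -0.0057, 0], [-0.038, -0.0057, 0], [-0.038, -0.0057, 0], [-0.038, -0.0057, 0], [-0.03, -0.0045, 0], [-0.01, -0.001, 0], [0, 0, 0], [0, 0, 0], [0, 0, 0]], turn=[[0, 0, 0], [0, 0, 0], [0, 0, 0], [0, 0, 0], [0, 0, 0], [0, 0, 0], [0, 0, 0], [0, 0, 0], [0, 0, 0], [0, 0, 0]])

```text
clock: 39.33
tool_pos: [0.6254, -0.2282, 0.1671]
eef_rot: [0.665, 0.747, 0.0, -0.0]
contact_force: [-0.0, -0.4, -2.9]
opening: 0.634
finger_force: 30.0
```

```bash
python3 go.py .6243 -.2297 .052 6.5; python3 - <<'E'
from plant import r, optics
from h import *
for n in ["scene","side"]:
    c=optics.snapshot(n); W=cloud(c); z=W[...,2]; rr=np.hypot(W[...,0]-.6243,W[...,1]+.23); i=c["img"].astype(int)
    m=(rr<.075)&(z>.14)&(z<.205)&(i[...,0]>i[...,2]+30); q=W[m]; rc=cv2.minAreaRect(q[:,:2].astype(np.float32)*1000); print(n,len(q),np.percentile(q[:,2],[1,99]),rc)
    m=(rr<.1)&(z>.0245)&(z<.032)&(i[...,0]>i[...,2]+8); q=W[m]; print("base",cv2.minAreaRect(q[:,:2].astype(np.float32)*1000))
    cv2.imwrite(f"pics/{n}5.png",cv2.resize(c["img"][100:300,130:330,::-1] if n=="scene" else c["img"][110:310,230:430,::-1],None,fx=3,fy=3))
E
```

```text
pos [ 0.6254 -0.2282  0.1671] turn [ 0.0001 -0.0012  0.0023] shift after turn [-0.0014 -0.0013  0.1151] shift now [-0.0015 -0.0013  0.1151]
scene 699 [0.15036346 0.20106874] ((628.4754638671875, -222.74508666992188), (67.2973861694336, 79.44039154052734), 9.392361640930176)
base ((624.628662109375, -230.4774169921875), (92.60684967041016, 154.1669464111328), 6.284745216369629)
side 888 [0.14993936 0.19905464] ((620.0801391601562, -242.7589569091797), (75.9021987915039, 88.24803161621094), 70.22577667236328)
base ((623.8618774414062, -232.24786376953125), (93.25147247314453, 151.1762237548828), 6.331808090209961)
```

View pics/side5.png

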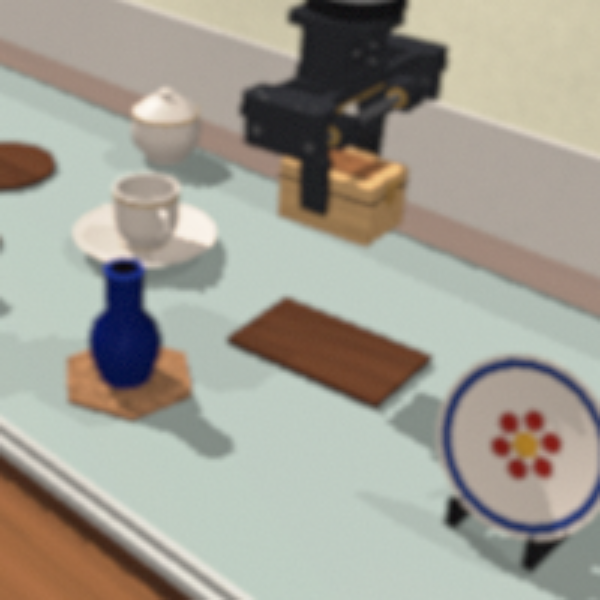

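The side crop shows the box (340,195) hanging level over the empty oblong base (330,350), with the plate clear of it. Lowering.

Request:
servo_tool(translation=[[-0.0015, -0.0013, 0.02], [0, 0, 0.03], [0, 0, 0.03], [0, 0, 0.02], [0, 0, 0.01], [0, 0, 0], [0, 0, 0]], turn=[[0, 0, 0], [0, 0, 0], [0, 0, 0], [0, 0, 0], [0, 0, 0], [0, 0, 0], [0, 0, 0]])

```text
clock: 40.3
tool_pos: [0.6248, -0.2321, 0.0583]
eef_rot: [0.666, 0.746, 0.0, 0.001]
contact_force: [-0.2, -0.0, -2.8]
opening: 0.633
finger_force: 30.0
```

```bash
python3 go.py .6243 -.2297 .0485 6.5; python3 - <<'E'
from plant import r, optics
from h import *
for n in ["scene","side"]:
    c=optics.snapshot(n); W=cloud(c); z=W[...,2]; rr=np.hypot(W[...,0]-.6243,W[...,1]+.23); i=c["img"].astype(int)
    m=(rr<.075)&(z>.036)&(z<.095)&(i[...,0]>i[...,2]+30); q=W[m]; rc=cv2.minAreaRect(q[:,:2].astype(np.float32)*1000); print(n,len(q),np.percentile(q[:,2],[1,99]),rc)
    print(np.round(cv2.boxPoints(rc),1).tolist())
E
```

```text
pos [ 0.6248 -0.2321  0.0583] turn [ 0.0019  0.0009 -0.0005] shift after turn [ 0.0025 -0.0002  0.0098] shift now [ 0.0025 -0.0002  0.0098]
scene 587 [0.04056316 0.09223771] ((623.8555297851562, -223.642578125), (60.11335754394531, 70.34415435791016), 9.866300582885742)
[[588.2000122070312, -194.10000610351562], [600.2999877929688, -263.3999938964844], [659.5, -253.10000610351562], [647.4000244140625, -183.8000030517578]]
side 760 [0.04023062 0.09031391] ((616.5585327148438, -248.1990966796875), (70.9934310913086, 91.17961883544922), 63.244407653808594)
[[559.9000244140625, -259.3999938964844], [641.2999877929688, -300.3999938964844], [673.2000122070312, -237.0], [591.7999877929688, -196.0]]
```

```bash
cat > ends.py <<'E'
from plant import r, optics
from h import *
a=np.radians(6.4); u=np.array([-np.sin(a),np.cos(a)]); w=np.array([np.cos(a),np.sin(a)])
for n in ["scene","side"]:
    c=optics.snapshot(n); W=cloud(c); z=W[...,2]; rr=np.hypot(W[...,0]-.6243,W[...,1]+.23); i=c["img"].astype(int)
    q=W[(rr<.075)&(z>.046)&(z<.065)&(i[...,0]>i[...,2]+30)][:,:2]-[.6243,-.2315]; print(n,len(q),"long",np.percentile(q@u,[1,50,99]).round(4),"short",np.percentile(q@w,[1,50,99]).round(4))
E
python3 ends.py
```

```text
scene 111 long [0.0061 0.0381 0.0419] short [-0.0272  0.0141  0.029 ]
side 220 long [-0.046  -0.0277  0.0371] short [-0.0415 -0.0278  0.0258]
```

Request:
servo_tool(translation=[[0.0015, 0, 0.004], [0, 0, 0.003], [0, 0, 0.001], [0, 0, 0]], turn=[[0, 0, 0], [0, 0, 0], [0, 0, 0], [0, 0, 0]])

```text
clock: 41.0
tool_pos: [0.6236, -0.2303, 0.049]
eef_rot: [0.666, 0.746, -0.0, -0.0]
contact_force: [-0.4, -0.1, -2.1]
opening: 0.633
finger_force: 30.0
```

Request:
servo_tool(translation=[[0, 0, 0.001], [0, 0, 0]], turn=[[0, 0, 0], [0, 0, 0]])

```text
clock: 41.25
tool_pos: [0.6237, -0.2303, 0.0482]
eef_rot: [0.666, 0.746, 0.0, -0.0]
contact_force: [0.2, 0.0, -3.1]
opening: 0.637
finger_force: 30.0
```

Request:
servo_tool(translation=[[0, 0, 0.001], [0, 0, 0]], turn=[[0, 0, 0], [0, 0, 0]])

```text
clock: 41.5
tool_pos: [0.6239, -0.2303, 0.0477]
eef_rot: [0.666, 0.746, 0.0, 0.0]
contact_force: [-0.9, 0.9, 2.2]
opening: 0.632
finger_force: 30.0
```

Request:
servo_tool(translation=[[0, 0, 0.0005], [0, 0, 0]], turn=[[0, 0, 0], [0, 0, 0]])

```text
clock: 41.75
tool_pos: [0.6239, -0.2303, 0.0477]
eef_rot: [0.666, 0.746, 0.0, 0.0]
contact_force: [-2.5, -0.5, 5.5]
opening: 0.629
finger_force: 30.0
```

Request:
servo_tool(translation=[[0, 0, 0], [0, 0, 0], [0, 0, 0], [0, 0, 0], [0, 0, 0]], turn=[[0, 0, 0], [0, 0, 0], [0, 0, 0], [0, 0, 0], [0, 0, 0]], grip=1)

```text
clock: 42.38
tool_pos: [0.6237, -0.2303, 0.0466]
eef_rot: [0.666, 0.746, 0.0, -0.0]
contact_force: [0.6, -0.3, 1.1]
opening: 0.998
finger_force: 0.0
```

Request:
servo_tool(translation=[[0, 0, -0.03], [0, 0, -0.05], [0, 0, -0.05], [0, 0, -0.03], [0, 0, 0], [0, 0, 0]], turn=[[0, 0, 0], [0, 0, 0], [0, 0, 0], [0, 0, 0], [0, 0, 0], [0, 0, 0]])

```text
clock: 43.12
tool_pos: [0.623, -0.2299, 0.2056]
eef_rot: [0.666, 0.746, -0.0, -0.001]
contact_force: [0.5, -0.1, -0.8]
opening: 0.998
finger_force: 0.0
```

```bash
python3 - <<'E'
from plant import r, optics
from h import *
c=optics.snapshot("wrist"); W=cloud(c); z=W[...,2]; rr=np.hypot(W[...,0]-.6243,W[...,1]+.23); i=c["img"].astype(int)
q=W[(rr<.07)&(z>.0755)&(z<.083)][:,:2].astype(np.float32)*1000; print(len(q),cv2.minAreaRect(q))
q=W[(rr<.1)&(z>.0245)&(z<.032)&(i[...,0]>i[...,2]+8)][:,:2].astype(np.float32)*1000; print("base",len(q),cv2.minAreaRect(q))
E
python3 go.py .4725 -.1428 .205 28.6;python3 go.py .4725 -.1428 .205 6.5
```

```text
7446 ((623.3198852539062, -232.437255859375), (55.625919342041016, 83.55201721191406), 6.903234004974365)
base 8371 ((624.3921508789062, -231.56565856933594), (89.89544677734375, 148.6204071044922), 6.588444232940674)
pos [ 0.6227 -0.2298  0.205 ] turn [-0.0025 -0.002  -0.386 ] shift after turn [ 0.1483 -0.0902  0.    ] shift now [ 0.1034 -0.1394  0.0006]
pos [ 0.6227 -0.2298  0.205 ] turn [-0.0028 -0.0014 -0.0003] shift after turn [ 0.1035 -0.1394  0.    ] shift now [ 0.1034 -0.1394  0.0006]
```

Request:
servo_tool(translation=[[0.0258, -0.0348, 0], [0.0258, -0.0348, 0], [0.0258, -0.0348, 0], [0.026, -0.035, 0], [0, 0, 0.02], [0, 0, 0.02], [0, 0, 0]], turn=[[0, 0, 0], [0, 0, 0], [0, 0, 0], [0, 0, 0], [0, 0, 0], [0, 0, 0], [0, 0, 0]])

```text
clock: 44.05
tool_pos: [0.4719, -0.1428, 0.1648]
eef_rot: [0.666, 0.746, -0.001, -0.002]
contact_force: [0.3, 0.8, -0.7]
opening: 0.999
finger_force: 0.0
```

```bash
python3 go.py .4725 -.1428 .089 6.5
```

```text
pos [ 0.4719 -0.1428  0.1648] turn [-0.0049 -0.0018 -0.0003] shift after turn [-0.0001  0.0006  0.0758] shift now [-0.0002  0.001   0.0758]
```

Request:
servo_tool(translation=[[0, 0, 0.025], [0, 0, 0.025], [0, 0, 0.018], [0, 0, 0.007], [0, 0, 0]], turn=[[0, 0, 0], [0, 0, 0], [0, 0, 0], [0, 0, 0], [0, 0, 0]], grip=0.7, grip_force=25)

```text
clock: 44.68
tool_pos: [0.4735, -0.1433, 0.0916]
eef_rot: [0.666, 0.746, -0.0, -0.0]
contact_force: [0.0, 0.0, -0.1]
opening: 0.698
finger_force: 0.0
```

Request:
servo_tool(translation=[[0, 0, 0], [0, 0, 0], [0, 0, 0], [0, 0, 0], [0, 0, 0], [0, 0, 0], [0, 0, 0]], turn=[[0, 0, 0], [0, 0, 0], [0, 0, 0], [0, 0, 0], [0, 0, 0], [0, 0, 0], [0, 0, 0]], grip=0.1)

```text
clock: 45.55
tool_pos: [0.4737, -0.1433, 0.092]
eef_rot: [0.666, 0.746, 0.0, 0.0]
contact_force: [-0.8, 0.1, 5.7]
opening: 0.358
finger_force: 25.0
```

Request:
servo_tool(translation=[[0, 0, -0.01], [0, 0, -0.03], [0, 0, -0.03], [0, 0, -0.03], [0, 0, -0.03], [0, 0, 0], [0, 0, 0]], turn=[[0, 0, 0], [0, 0, 0], [0, 0, 0], [0, 0, 0], [0, 0, 0], [0, 0, 0], [0, 0, 0]])

```text
clock: 46.42
tool_pos: [0.4728, -0.143, 0.2209]
eef_rot: [0.666, 0.746, -0.0, -0.001]
contact_force: [-0.6, 0.1, -2.6]
opening: 0.351
finger_force: 25.0
```

```bash
python3 go.py .645 .253 .22 6.5; python3 - <<'E'
from plant import r, optics
from h import *
for n in ["scene","side"]:
    c=optics.snapshot(n); W=cloud(c); z=W[...,2]; rr=np.hypot(W[...,0]-.645,W[...,1]-.253); i=c["img"].astype(int)
    q=W[(rr<.09)&(z>.0245)&(z<.032)&(i[...,0]>i[...,2]+8)][:,:2].astype(np.float32); print("base",len(q),cv2.minEnclosingCircle(q),cv2.minAreaRect(q*1000)[:2])
E
```

```text
pos [ 0.4728 -0.143   0.2209] turn [-0.0015 -0.0007 -0.0002] shift after turn [0.3739 0.2159 0.0009] shift now [0.374  0.2158 0.0009]
base 2180 ((0.6463318467140198, 0.25421756505966187), 0.06096974015235901) ((646.5166015625, 254.12863159179688), (119.29891204833984, 117.84178924560547))
base 448 ((0.6449732184410095, 0.2539293169975281), 0.062430765479803085) ((646.7294921875, 253.49935913085938), (123.25434112548828, 113.26486206054688))
```

Request:
servo_tool(translation=[[0.016, 0.009, 0], [0.033, 0.0192, 0], [0.033, 0.0192, 0], [0.033, 0.0192, 0], [0.033, 0.0192, 0], [0.033, 0.0192, 0], [0.033, 0.0192, 0], [0.033, 0.0192, 0], [0.033, 0.0192, 0], [0.033, 0.0192, 0]], turn=[[0, 0, 0], [0, 0, 0], [0, 0, 0], [0, 0, 0], [0, 0, 0], [0, 0, 0], [0, 0, 0], [0, 0, 0], [0, 0, 0], [0, 0, 0]])

```text
clock: 47.78
tool_pos: [0.6184, 0.1892, 0.2199]
eef_rot: [0.666, 0.746, -0.001, -0.001]
contact_force: [0.2, -0.4, -3.2]
opening: 0.352
finger_force: 25.0
```

Request:
servo_tool(translation=[[0.033, 0.0192, 0], [0.022, 0.0125, 0], [0.006, 0.0035, 0], [0, 0, 0.02], [0, 0, 0.03], [0, 0, 0.03], [0, 0, 0.02], [0, 0, 0], [0, 0, 0]], turn=[[0, 0, 0], [0, 0, 0], [0, 0, 0], [0, 0, 0], [0, 0, 0], [0, 0, 0], [0, 0, 0], [0, 0, 0], [0, 0, 0]])

```text
clock: 48.9
tool_pos: [0.6478, 0.2527, 0.1228]
eef_rot: [0.666, 0.746, 0.001, 0.001]
contact_force: [-0.1, 0.9, -2.6]
opening: 0.358
finger_force: 25.0
```

```bash
cat > v.py <<'E'
from plant import r, optics
from h import *
for n in ["scene","side"]:
    c=optics.snapshot(n); W=cloud(c); z=W[...,2]; rr=np.hypot(W[...,0]-.646,W[...,1]-.254); i=c["img"].astype(int)
    q=W[(rr<.06)&(z>.03)&(i[...,2]>i[...,0]+20)&(i[...,2]>i[...,1]+20)]; o=q[(q[:,2]>np.percentile(q[:,2],30))&(q[:,2]<np.percentile(q[:,2],70))]
    print(n,len(q),np.percentile(q[:,2],[1,99]).round(4))
    for h0 in np.arange(.04,.11,.01):
        b=q[abs(q[:,2]-h0)<.005]
        if len(b)>20: print(round(h0,3),circ(b[:,:2]))
E
python3 v.py; python3 go.py .6465 .254 .095 6.5
```

```text
scene 212 [0.0686 0.1944]
0.09 (array([0.6493, 0.26  ]), 0.0224)
0.1 (array([0.6483, 0.2592]), 0.0216)
0.11 (array([0.6481, 0.2647]), 0.0129)
side 342 [0.0625 0.1588]
0.07 (array([0.6409, 0.2439]), 0.0156)
0.08 (array([0.6418, 0.2459]), 0.0207)
0.09 (array([0.6433, 0.2479]), 0.0242)
0.1 (array([0.6437, 0.2481]), 0.0225)
0.11 (array([0.6424, 0.2469]), 0.0168)
pos [0.648  0.253  0.1232] turn [ 0.0026 -0.0007 -0.0006] shift after turn [ 0.0011 -0.0014  0.0282] shift now [ 0.0011 -0.0015  0.0282]
```

Request:
servo_tool(translation=[[0.0005, -0.0005, 0.008], [0, 0, 0.01], [0, 0, 0.006], [0, 0, 0.002], [0, 0, 0]], turn=[[0, 0, 0], [0, 0, 0], [0, 0, 0], [0, 0, 0], [0, 0, 0]])

```text
clock: 49.62
tool_pos: [0.6466, 0.2533, 0.0957]
eef_rot: [0.666, 0.746, 0.0, 0.0]
contact_force: [0.3, 0.1, -2.1]
opening: 0.354
finger_force: 25.0
```

Request:
servo_tool(translation=[[0, 0, 0.001], [0, 0, 0]], turn=[[0, 0, 0], [0, 0, 0]])

```text
clock: 49.88
tool_pos: [0.6468, 0.2534, 0.0951]
eef_rot: [0.666, 0.746, 0.0, 0.0]
contact_force: [0.0, 0.0, 0.2]
opening: 0.354
finger_force: 25.0
```

Request:
servo_tool(translation=[[0, 0, 0.001], [0, 0, 0]], turn=[[0, 0, 0], [0, 0, 0]])

```text
clock: 50.12
tool_pos: [0.6469, 0.2534, 0.0951]
eef_rot: [0.666, 0.746, 0.001, 0.0]
contact_force: [-1.6, -0.9, 6.4]
opening: 0.352
finger_force: 25.0
```

Request:
servo_tool(translation=[[0, 0, 0], [0, 0, 0], [0, 0, 0], [0, 0, 0], [0, 0, 0]], turn=[[0, 0, 0], [0, 0, 0], [0, 0, 0], [0, 0, 0], [0, 0, 0]], grip=0.9)

```text
clock: 50.75
tool_pos: [0.6464, 0.2533, 0.0936]
eef_rot: [0.666, 0.746, 0.0, -0.0]
contact_force: [-0.1, 0.7, -0.1]
opening: 0.888
finger_force: 0.0
```

Request:
servo_tool(translation=[[0, 0, -0.03], [0, 0, -0.045], [0, 0, -0.045], [0, 0, -0.03], [0, 0, 0], [0, 0, 0]], turn=[[0, 0, 0], [0, 0, 0], [0, 0, 0], [0, 0, 0], [0, 0, 0], [0, 0, 0]])

```text
clock: 51.5
tool_pos: [0.6457, 0.2531, 0.2425]
eef_rot: [0.666, 0.746, -0.001, -0.001]
contact_force: [0.8, 0.3, -0.6]
opening: 0.904
finger_force: 0.0
```

```bash
python3 - <<'E'
from plant import r, optics
from h import *
c=optics.snapshot("wrist"); W=cloud(c); z=W[...,2]; rr=np.hypot(W[...,0]-.646,W[...,1]-.254); i=c["img"].astype(int)
q=W[(rr<.03)&(z>.12)&(z<.135)][:,:2].astype(np.float32)*1000; print(len(q),cv2.minAreaRect(q))
q=W[(rr<.09)&(z>.0245)&(z<.032)&(i[...,0]>i[...,2]+8)][:,:2].astype(np.float32); print("base",len(q),cv2.minEnclosingCircle(q))
c=optics.snapshot("side"); cv2.imwrite("pics/side9.png",c["img"][:,:,::-1])
E
```

```text
1641 ((645.5421142578125, 254.280029296875), (33.032676696777344, 32.30140686035156), 55.45438003540039)
base 7437 ((0.6461579203605652, 0.2538754343986511), 0.05977890267968178)
```

View pics/side9.png

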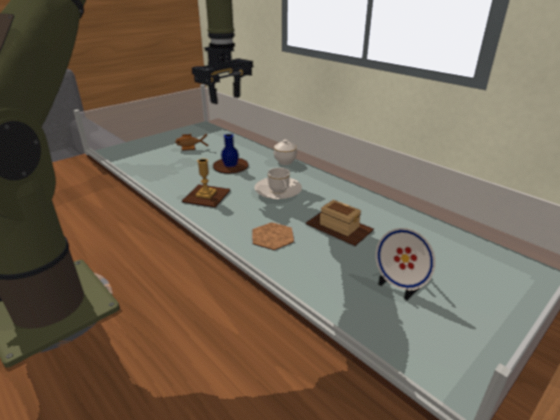

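All four pieces stand upright on their own bases: candlestick at (206,182), vase at (230,155), cup at (278,182) and box at (340,218). The plate is unmoved at (405,260), and the gripper is clear.

```bash
python3 -c "
from plant import r; print(r.finish_job())"
```

```text
the job is handed in; nothing more can be done
None
```

The job is handed in: the cup, vase, candlestick and jewellery box each stand upright within about 2 mm of the middle of their own base, with the box's long side along the base's long side and the plate where it was, after about 52 s of the 128 s allowed.

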